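# Rake crushed concrete into an even layer in a drying tray

### The job

The crushed-concrete chunks lie heaped at one end of the drying tray. With the small rake, skim the upper ones off and draw lower ones out with its teeth riding lightly on the bed plate, to spread them into one even layer along the whole tray, none lying on another and at least two in each third of its length. Press gently (the bed and walls must never take more than 20 N from the rake), keep the gripper off the chunks, leave the things around alone, and finally stand the rake upright on its rubber pad again.

Things in the scene. Friction and masses are not known exactly. Their poses are not given: they have to be found in the camera images.
- tray: Fixed aluminium tray, inside 120 mm (its x, across) by 270 mm (its y, along), walls 4 mm thick, 48 mm high over the bench; origin on the bench under its middle. A perforated steel bed plate fills the inside. The heap lies at the -y end, its nearest chunks about 30 mm clear of the end wall: room for the rake's head. The thirds of the length meet at y = -45 mm and y = +45 mm.
- bed_heap (a point): Point on the bed's upper face in the middle of the heap, 20 mm above the bench, 73 mm from the tray's middle towards -y. From there the bed may slope along the tray's y by up to 0.06 rad either way, so its +y end lies up to 12 mm higher or lower: the slope is not reported and must be felt or seen. It gives about 1 mm for each 15 N.
- rake: Loose hand rake, 0.20 to 0.33 kg, standing upright on the pad. Origin at its underside, midway between the tips of its six teeth. z runs up the handle; the head is 36 mm wide along its x, 20 mm deep along its y, teeth 22 mm long in two rows of three, gaps 7 mm, too narrow for a chunk. It is drawn along its y, either way. 128 mm high.
- rake_grip (a point): The place to hold the rake: middle of the upright wooden handle, 95 mm above the teeth's tips. The handle is 22 mm wide along the rake's x, 16 mm along its y, and reaches from 44 to 128 mm above the tips; grasp from above across the 16 mm, nothing stands beside it.
- pad: Fixed black rubber pad of 90 (x) by 80 (y) by 4 mm on the bench, the rake's place; origin at the middle of its underside.
- stone_1: Loose chunk of crushed concrete, about 27 mm across and 15 mm thick with flat top and underside, 25 g; origin at its middle. Eight alike: 1 to 6 lie on the bed, at x about -38, 0 and +38 mm in the tray's frame, in rows at y about -89 and -60 mm; 7 and 8 lie on top of them at x about 0 and +38 mm, y about -74 mm. Two side by side in the layer are about 25 mm apart.
- stone_2: Loose chunk of crushed concrete, about 27 mm across and 15 mm thick with flat top and underside, 25 g; origin at its middle. Eight alike: 1 to 6 lie on the bed, at x about -38, 0 and +38 mm in the tray's frame, in rows at y about -89 and -60 mm; 7 and 8 lie on top of them at x about 0 and +38 mm, y about -74 mm. Two side by side in the layer are about 25 mm apart.
- stone_3: Loose chunk of crushed concrete, about 27 mm across and 15 mm thick with flat top and underside, 25 g; origin at its middle. Eight alike: 1 to 6 lie on the bed, at x about -38, 0 and +38 mm in the tray's frame, in rows at y about -89 and -60 mm; 7 and 8 lie on top of them at x about 0 and +38 mm, y about -74 mm. Two side by side in the layer are about 25 mm apart.
- stone_4: Loose chunk of crushed concrete, about 27 mm across and 15 mm thick with flat top and underside, 25 g; origin at its middle. Eight alike: 1 to 6 lie on the bed, at x about -38, 0 and +38 mm in the tray's frame, in rows at y about -89 and -60 mm; 7 and 8 lie on top of them at x about 0 and +38 mm, y about -74 mm. Two side by side in the layer are about 25 mm apart.
- stone_5: Loose chunk of crushed concrete, about 27 mm across and 15 mm thick with flat top and underside, 25 g; origin at its middle. Eight alike: 1 to 6 lie on the bed, at x about -38, 0 and +38 mm in the tray's frame, in rows at y about -89 and -60 mm; 7 and 8 lie on top of them at x about 0 and +38 mm, y about -74 mm. Two side by side in the layer are about 25 mm apart.
- stone_6: Loose chunk of crushed concrete, about 27 mm across and 15 mm thick with flat top and underside, 25 g; origin at its middle. Eight alike: 1 to 6 lie on the bed, at x about -38, 0 and +38 mm in the tray's frame, in rows at y about -89 and -60 mm; 7 and 8 lie on top of them at x about 0 and +38 mm, y about -74 mm. Two side by side in the layer are about 25 mm apart.
- stone_7: Loose chunk of crushed concrete, about 27 mm across and 15 mm thick with flat top and underside, 25 g; origin at its middle. Eight alike: 1 to 6 lie on the bed, at x about -38, 0 and +38 mm in the tray's frame, in rows at y about -89 and -60 mm; 7 and 8 lie on top of them at x about 0 and +38 mm, y about -74 mm. Two side by side in the layer are about 25 mm apart.
- stone_8: Loose chunk of crushed concrete, about 27 mm across and 15 mm thick with flat top and underside, 25 g; origin at its middle. Eight alike: 1 to 6 lie on the bed, at x about -38, 0 and +38 mm in the tray's frame, in rows at y about -89 and -60 mm; 7 and 8 lie on top of them at x about 0 and +38 mm, y about -74 mm. Two side by side in the layer are about 25 mm apart.
- bottle: Bystander: small white bottle with a blue cap, 36 mm across, 78 mm high; origin under its middle.
- tape: Bystander: roll of tan tape lying flat, 100 mm across, 24 mm high; origin under its middle.
- bung: Bystander: red rubber bung, 35 mm across, 30 mm high; origin under its middle.
Mind the look-alikes: they are no part of the job. What is meant by the rake is not orange, and is the larger of those in its own colour.

How it is judged:
On the way, in this order (a step that is already met when the one before it is completed fails the run):
1. the rake's teeth rest on the bed in the heap's third of the tray (contact force between rake and tray above 0.5 N and y of rake in the frame of tray between -0.13 and -0.045 m and x of rake in the frame of tray between -0.05 and 0.05 m and z of rake in the frame of tray below 0.036 m), for 0.1 s.
2. the rake's teeth ride on the bed past the middle of the tray, with a chunk before them in the last third (contact force between rake and tray above 0.5 N and y of rake in the frame of tray between 0.02 and 0.12 m and x of rake in the frame of tray between -0.05 and 0.05 m and z of rake in the frame of tray below 0.036 m and y of any of stone_1, stone_2, stone_3, stone_4, stone_5, stone_6, stone_7, stone_8 in the frame of tray above 0.045 m), for 0.1 s.
At the end, for the whole second after the job is handed in: Every chunk rests on the tray's bed, no two chunk middles are closer than 16 mm seen from above, each third of the tray's length holds the middles of at least two chunks, and the rake stands released on its pad, upright within 0.1 rad and within 35 mm of the pad's middle (y of any of stone_2, stone_3, stone_4, stone_5, stone_6, stone_7, stone_8 in the frame of tray below -0.045 m and y of any of stone_1, stone_3, stone_4, stone_5, stone_6, stone_7, stone_8 in the frame of tray below -0.045 m and y of any of stone_1, stone_2, stone_4, stone_5, stone_6, stone_7, stone_8 in the frame of tray below -0.045 m and y of any of stone_1, stone_2, stone_3, stone_5, stone_6, stone_7, stone_8 in the frame of tray below -0.045 m and y of any of stone_1, stone_2, stone_3, stone_4, stone_6, stone_7, stone_8 in the frame of tray below -0.045 m and y of any of stone_1, stone_2, stone_3, stone_4, stone_5, stone_7, stone_8 in the frame of tray below -0.045 m and y of any of stone_1, stone_2, stone_3, stone_4, stone_5, stone_6, stone_8 in the frame of tray below -0.045 m and y of any of stone_1, stone_2, stone_3, stone_4, stone_5, stone_6, stone_7 in the frame of tray below -0.045 m and (y of stone_2 in the frame of tray between -0.045 and 0.045 m or y of stone_3 in the frame of tray between -0.045 and 0.045 m or y of stone_4 in the frame of tray between -0.045 and 0.045 m or y of stone_5 in the frame of tray between -0.045 and 0.045 m or y of stone_6 in the frame of tray between -0.045 and 0.045 m or y of stone_7 in the frame of tray between -0.045 and 0.045 m or y of stone_8 in the frame of tray between -0.045 and 0.045 m) and (y of stone_1 in the frame of tray between -0.045 and 0.045 m or y of stone_3 in the frame of tray between -0.045 and 0.045 m or y of stone_4 in the frame of tray between -0.045 and 0.045 m or y of stone_5 in the frame of tray between -0.045 and 0.045 m or y of stone_6 in the frame of tray between -0.045 and 0.045 m or y of stone_7 in the frame of tray between -0.045 and 0.045 m or y of stone_8 in the frame of tray between -0.045 and 0.045 m) and (y of stone_1 in the frame of tray between -0.045 and 0.045 m or y of stone_2 in the frame of tray between -0.045 and 0.045 m or y of stone_4 in the frame of tray between -0.045 and 0.045 m or y of stone_5 in the frame of tray between -0.045 and 0.045 m or y of stone_6 in the frame of tray between -0.045 and 0.045 m or y of stone_7 in the frame of tray between -0.045 and 0.045 m or y of stone_8 in the frame of tray between -0.045 and 0.045 m) and (y of stone_1 in the frame of tray between -0.045 and 0.045 m or y of stone_2 in the frame of tray between -0.045 and 0.045 m or y of stone_3 in the frame of tray between -0.045 and 0.045 m or y of stone_5 in the frame of tray between -0.045 and 0.045 m or y of stone_6 in the frame of tray between -0.045 and 0.045 m or y of stone_7 in the frame of tray between -0.045 and 0.045 m or y of stone_8 in the frame of tray between -0.045 and 0.045 m) and (y of stone_1 in the frame of tray between -0.045 and 0.045 m or y of stone_2 in the frame of tray between -0.045 and 0.045 m or y of stone_3 in the frame of tray between -0.045 and 0.045 m or y of stone_4 in the frame of tray between -0.045 and 0.045 m or y of stone_6 in the frame of tray between -0.045 and 0.045 m or y of stone_7 in the frame of tray between -0.045 and 0.045 m or y of stone_8 in the frame of tray between -0.045 and 0.045 m) and (y of stone_1 in the frame of tray between -0.045 and 0.045 m or y of stone_2 in the frame of tray between -0.045 and 0.045 m or y of stone_3 in the frame of tray between -0.045 and 0.045 m or y of stone_4 in the frame of tray between -0.045 and 0.045 m or y of stone_5 in the frame of tray between -0.045 and 0.045 m or y of stone_7 in the frame of tray between -0.045 and 0.045 m or y of stone_8 in the frame of tray between -0.045 and 0.045 m) and (y of stone_1 in the frame of tray between -0.045 and 0.045 m or y of stone_2 in the frame of tray between -0.045 and 0.045 m or y of stone_3 in the frame of tray between -0.045 and 0.045 m or y of stone_4 in the frame of tray between -0.045 and 0.045 m or y of stone_5 in the frame of tray between -0.045 and 0.045 m or y of stone_6 in the frame of tray between -0.045 and 0.045 m or y of stone_8 in the frame of tray between -0.045 and 0.045 m) and (y of stone_1 in the frame of tray between -0.045 and 0.045 m or y of stone_2 in the frame of tray between -0.045 and 0.045 m or y of stone_3 in the frame of tray between -0.045 and 0.045 m or y of stone_4 in the frame of tray between -0.045 and 0.045 m or y of stone_5 in the frame of tray between -0.045 and 0.045 m or y of stone_6 in the frame of tray between -0.045 and 0.045 m or y of stone_7 in the frame of tray between -0.045 and 0.045 m) and y of any of stone_2, stone_3, stone_4, stone_5, stone_6, stone_7, stone_8 in the frame of tray above 0.045 m and y of any of stone_1, stone_3, stone_4, stone_5, stone_6, stone_7, stone_8 in the frame of tray above 0.045 m and y of any of stone_1, stone_2, stone_4, stone_5, stone_6, stone_7, stone_8 in the frame of tray above 0.045 m and y of any of stone_1, stone_2, stone_3, stone_5, stone_6, stone_7, stone_8 in the frame of tray above 0.045 m and y of any of stone_1, stone_2, stone_3, stone_4, stone_6, stone_7, stone_8 in the frame of tray above 0.045 m and y of any of stone_1, stone_2, stone_3, stone_4, stone_5, stone_7, stone_8 in the frame of tray above 0.045 m and y of any of stone_1, stone_2, stone_3, stone_4, stone_5, stone_6, stone_8 in the frame of tray above 0.045 m and y of any of stone_1, stone_2, stone_3, stone_4, stone_5, stone_6, stone_7 in the frame of tray above 0.045 m and contact force between each of stone_1, stone_2, stone_3, stone_4, stone_5, stone_6, stone_7, stone_8 and tray above 0.02 N and horizontal distance between stone_1 and stone_2 above 0.016 m and horizontal distance between each of stone_1, stone_2 and stone_3 above 0.016 m and horizontal distance between each of stone_1, stone_2, stone_3 and stone_4 above 0.016 m and horizontal distance between each of stone_1, stone_2, stone_3, stone_4 and stone_5 above 0.016 m and horizontal distance between each of stone_1, stone_2, stone_3, stone_4, stone_5 and stone_6 above 0.016 m and horizontal distance between each of stone_1, stone_2, stone_3, stone_4, stone_5, stone_6 and stone_7 above 0.016 m and horizontal distance between each of stone_1, stone_2, stone_3, stone_4, stone_5, stone_6, stone_7 and stone_8 above 0.016 m and horizontal distance between rake and pad below 0.035 m and angle between rake's own z axis and vertical below 0.1 rad and contact force between rake and pad above 0.5 N); the robot touches nothing.
It fails at once if the rake presses on the tray (bed or walls) with more than 20 N (contact force between rake and tray above 20 N).
It fails at once if the gripper touches a chunk (contact force between any of the arm, the fingers and stone_1 above 0.5 N or contact force between any of the arm, the fingers and stone_2 above 0.5 N or contact force between any of the arm, the fingers and stone_3 above 0.5 N or contact force between any of the arm, the fingers and stone_4 above 0.5 N or contact force between any of the arm, the fingers and stone_5 above 0.5 N or contact force between any of the arm, the fingers and stone_6 above 0.5 N or contact force between any of the arm, the fingers and stone_7 above 0.5 N or contact force between any of the arm, the fingers and stone_8 above 0.5 N).
It fails at once if a bystander (bottle, tape roll, bung) is moved by more than 15 mm (distance of any of bottle, tape, bung from where it was at the start of the episode above 0.015 m).
It also fails if it takes over 67 s, if anything falls off the work surface, if the arm or the gripper's body presses on something with over 40 N, if the wrist force passes 120 N, or if a joint passes its speed limit or range.

### The arm

A 6-joint arm with a two-finger parallel gripper is mounted at the origin on a cart in front of the work surface, level with it; the furniture and walls round the work are solid. World frame = base frame: x ahead of the robot, y to its left, z up, the work surface at z = 0. Lengths are in m, angles in rad, forces in N, time in s.
With the tool pointing down it reaches from about 0.275 to 1 m from the base axis. Payload 8.4 kg.
Tool frame: the origin (TCP) lies between the finger pads; the fingertips stand 8 mm ahead of it and the grasp point (between the pads) lies 11 mm behind it (bot.tip_reach is the distance from the TCP to the fingertips, in m); z points along the fingers, x is the direction in which the jaws open and shut, and the axes are right-handed (so a half turn about z gives the same grasp; the last joint's range is limited). The gripper opens to 85 mm and grips with 20 to 120 N. Pads are 22 mm wide; open, the fingers measure 114 mm over their backs; the gripper's body (76 mm by 85 mm) begins 54 mm behind the grasp point. The pads swing forward as they close: fully open they stand 13 mm farther back than shut.
Start: joints at [-1.328, 0.353, 1.633, -0, 1.155, -0.002], TCP at [0.151, -0.606, 0.239] pointing down, gripper open.
Joint ranges: [-2.63, 2.63], [-0.92, 2.1], [0.06, 2.66], [-1.3, 4.44], [0, 2.69], [-3.02, 3.02]. Speed limits (rad/s): [2.22, 2.22, 2.79, 3.14, 3.14, 3.14].

### API

Orientations are given as a rotation vector (axis times angle).
In Python, from station import monitor, vision, bot gives the robot as it stands. The module is installed in compiled form; this text tells all that it offers.
- The arm moves only by the tool step_arm, never from a script. Its argument "series" is a list of rows, each a list of 3 entries, a list of its own where there are three numbers: the closure in counts, from 0 (fully open) to 255 (shut), then the shift along the world's x, y, z in m, then the turn about the world's z in degrees. A call has 1 to 10 rows; each row shifts and turns the commanded pose from where the row before left it; what a row does not reach is not made up. A row lasts 1/8 s, in which the tool goes at most 62.5 mm and 10.7 degrees, less where a joint would pass 70% of its speed; a pose out of reach is approached as far as the arm can. A call is refused whole if a number of a shift passes 0.0625 or a number of a turn 10.7, either way. A call with a gripper value outside its range is refused whole. The fingers move at their own pace and stop on an object; the grip force is fixed at half the most. Time passes only in rows, so rows that do not move let the fingers close. It gives the time, the measured TCP pose, the force and the opening at its end, in the units of the state.
- monitor.sense(): the state, without advancing time (a new reading comes with each control period).
- vision.grab_frame(name): name is "scene" or "side" or "wrist"; returns the picture (480x640x3 uint8, red, green, blue); there is no depth.
- vision.camera_info(name): a dict with "fx", "fy", "cx", "cy" (pixels), "D" ([k1, k2, p1, p2, k3] as OpenCV has them; the pictures are not rectified), "pose" (4x4, takes a point from camera to world coordinates). Camera axes: x right, y down, z forward; pixel columns grow to the right and rows downward; lengths in m; the calibration is good to about 2 mm. A picture is of the moment at which its call begins: read the wrist's pose just before it. camera_info takes no time and is no camera call; for the wrist camera it gives the pose at the moment of the call.
- bot.sign_off(): hands the job in, once; it reports no verdict.
The state is a dict: "time": time; "qpos": joint angles; "dq": joint speeds; "effort": joint torques, N m; "ee_pos": TCP position; "tcp_rot": TCP orientation; "ft_force": force on the tool from outside, world axes, zero at the start; "ft_torque": the same for the moment, N m; "finger_gap": opening from 0.0 (shut) to 1.0 (fully open).
Only numpy, scipy, OpenCV 4.12 (cv2) and the standard library are available. Lean on these libraries where they do the work, as an engineer would, in place of code of your own. Each camera call takes 0.05 s, during which the arm holds its last target. There are 200 camera calls.

## Working session

There is one attempt and no reset: what is moved stays moved. The work goes in short steps, Python scripts to look and compute and a tool call to move; the robot and the scene stay as the last step left them, time stands still between calls to the robot, and variables do not carry over. Pictures are saved under pics/ and viewed, about 8 in all and at most 12, crops included, and the job is handed in when it is done.

Besides the shell and the picture viewer there is one more tool, called after "Request:" as a command line: name --argument value ..., lists and objects as JSON in quotes. step_arm: Moves the arm, as the interface text tells. Its arguments: {"type":"object","properties":{"series":{"type":"array","items":{"type":"array"}}},"required":["series"]}

```bash
mkdir -p pics; cat > h.py <<'E'
import numpy as np, cv2
from station import monitor, vision, bot
def grab(n,f):
    ci=vision.camera_info(n); im=vision.grab_frame(n)
    cv2.imwrite('pics/'+f,im[:,:,::-1]); return im,ci
def ray(ci,px,z):
    K=np.array([[ci['fx'],0,ci['cx']],[0,ci['fy'],ci['cy']],[0,0,1.]])
    p=cv2.undistortPoints(np.array(px,float).reshape(-1,1,2),K,np.array(ci['D'],float)).reshape(-1,2)
    P=np.array(ci['pose']); d=np.c_[p,np.ones(len(p))]@P[:3,:3].T; o=P[:3,3]
    return o+d*((z-o[2])/d[:,2])[:,None]
def proj(ci,X):
    K=np.array([[ci['fx'],0,ci['cx']],[0,ci['fy'],ci['cy']],[0,0,1.]])
    P=np.linalg.inv(np.array(ci['pose'])); 
    return cv2.projectPoints(np.array(X,float).reshape(-1,1,3),cv2.Rodrigues(P[:3,:3])[0],P[:3,3],K,np.array(ci['D'],float))[0].reshape(-1,2)
E
python3 - <<'E'
from h import *
print(monitor.sense())
for n in ['scene','side']:
    im,ci=grab(n,n+'0.png'); print(n,np.round(ci['pose'],3).tolist(),ci['fx'])
E
```

```text
{'time': 0.0, 'qpos': array([-1.32837351e+00,  3.53654187e-01,  1.63412244e+00,  2.99910799e-06,
        1.15519803e+00, -2.38516005e-03]), 'dq': array([ 0.00025902,  0.00106434, -0.00117712,  0.000641  ,  0.00084564,
        0.00149318]), 'effort': array([-2.60180735e-03, -6.05263066e+01, -3.42069983e+01, -2.48932347e-04,
        9.44874046e-03,  1.32806952e-05]), 'ee_pos': array([ 0.15138125, -0.60591798,  0.2385629 ]), 'tcp_rot': array([-2.47537972e+00,  1.93306056e+00,  1.70465090e-03]), 'ft_force': array([ 0.35479307,  0.10294981, -0.50173229]), 'ft_torque': array([-0.03017477, -0.04061469, -0.024722  ]), 'finger_gap': 0.9978425875866686}
scene [[-0.702, -0.286, 0.653, -0.366], [-0.713, 0.29, -0.639, 0.932], [-0.007, -0.913, -0.407, 0.679], [0.0, 0.0, 0.0, 1.0]] 466.8739306792341
side [[0.994, -0.036, 0.102, 0.412], [-0.107, -0.493, 0.863, -1.292], [0.019, -0.869, -0.494, 0.835], [0.0, 0.0, 0.0, 1.0]] 547.1873433470391
```

View pics/scene0.png

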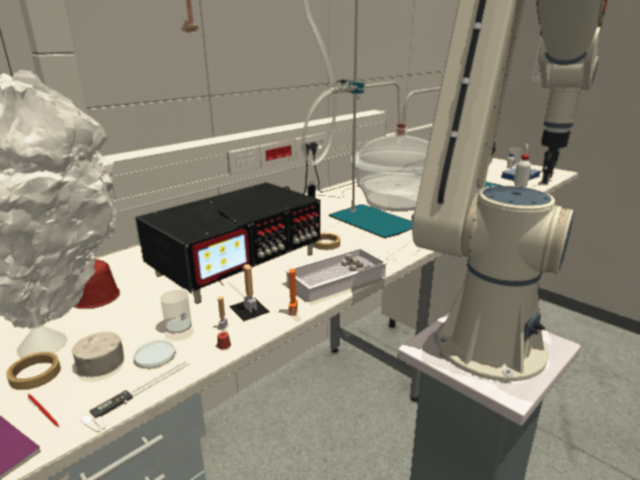

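View pics/side0.png

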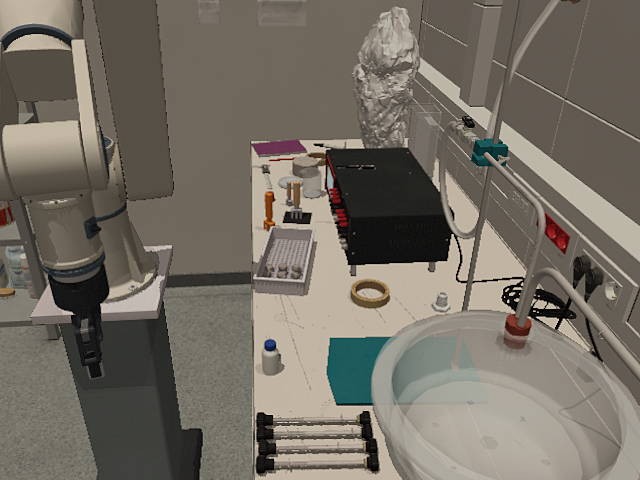

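```bash
python3 - <<'E'
from h import *
s=vision.camera_info('scene'); d=vision.camera_info('side')
im=cv2.imread('pics/scene0.png'); im2=cv2.imread('pics/side0.png')
print('pad scene',ray(s,[(250,308),(229,307),(250,319),(270,309)],0.004).round(3).tolist())
print('pad side',ray(d,[(297,217)],0.004).round(3))
print('tray scene rim',ray(s,[(295,279),(303,289),(385,263),(368,250)],0.048).round(3).tolist())
print('tray side rim',ray(d,[(253,282),(305,286),(313,230),(272,228)],0.048).round(3).tolist())
print('tape',ray(d,[(370,293)],.024).round(3),'orange',ray(d,[(268,228)],0).round(3),'bottle',ray(d,[(271,372)],0).round(3))
a=cv2.resize(im[220:330,190:400],None,fx=3.8,fy=3.8,interpolation=3)
b=cv2.resize(im2[170:310,230:390],None,fx=4.2,fy=4.2,interpolation=3)[:418]
c=cv2.resize(im2[170:310,230:350],(0,0),fx=4.2,fy=4.2,interpolation=3)
cv2.imwrite('pics/c1.png',a);cv2.imwrite('pics/c2.png',c)
E
```

```text
pad scene [[0.532, 0.303, 0.004], [0.576, 0.34, 0.004], [0.489, 0.336, 0.004], [0.489, 0.268, 0.004]]
pad side [[0.537 0.303 0.004]]
tray scene rim [[0.506, 0.161, 0.048], [0.448, 0.184, 0.048], [0.388, -0.097, 0.048], [0.483, -0.133, 0.048]]
tray side rim [[0.391, -0.13, 0.048], [0.521, -0.159, 0.048], [0.571, 0.131, 0.048], [0.45, 0.152, 0.048]]
tape [[ 0.687 -0.168  0.024]] orange [[0.44  0.241 0.   ]] bottle [[ 0.426 -0.406  0.   ]]
```

View pics/c2.png

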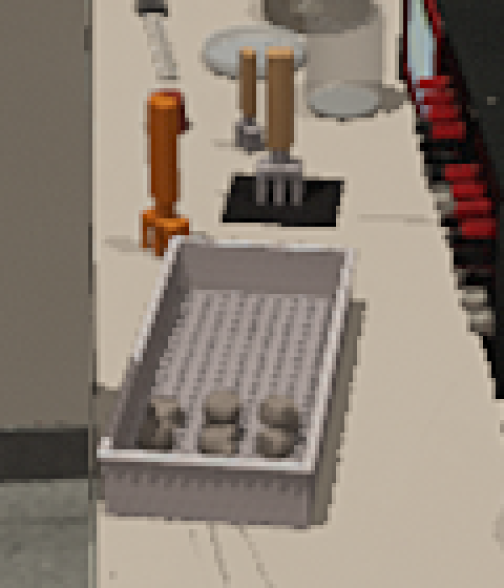

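Request:
step_arm --series '[[0, [0.03, 0.051, 0.012], -2.4], [0, [0.03, 0.051, 0.012], -2.4], [0, [0.03, 0.051, 0.012], -2.4], [0, [0.03, 0.051, 0.012], -2.4], [0, [0.03, 0.051, 0.012], -2.4], [0, [0.03, 0.051, 0.012], -2.4], [0, [0.03, 0.051, 0.012], -2.4], [0, [0.03, 0.051, 0.012], -2.4], [0, [0.03, 0.051, 0.012], -2.4], [0, [0.03, 0.051, 0.012], -2.4]]'

```text
time: 1.35
ee_pos: [0.452, -0.0945, 0.3597]
tcp_rot: [-2.018, 2.407, -0.0]
ft_force: [0.7, -0.4, -0.8]
finger_gap: 0.998
```

Request:
step_arm --series '[[0, [0.01, 0.05, 0.0], 0], [0, [0.01, 0.05, 0.0], 0], [0, [0, 0, 0], 0]]'

```text
time: 1.72
ee_pos: [0.4716, 0.0065, 0.3589]
tcp_rot: [2.025, -2.402, -0.001]
ft_force: [-0.2, -1.0, 0.1]
finger_gap: 1.0
```

```bash
python3 - <<'E'
from h import *
im,ci=grab('wrist','w1.png'); s=monitor.sense(); print(s['time'],s['ee_pos'],s['tcp_rot'],s['ft_force'],s['qpos']); print(np.round(ci['pose'],3).tolist(),ci['fx'])
E
```

```text
1.775 [0.47134398 0.00485216 0.35891475] [ 2.02340718e+00 -2.40221945e+00 -5.50870154e-04] [-0.35613814 -0.77213394  0.27228386] [ 7.26431133e-03  5.75104069e-03  1.79254016e+00 -2.20539365e-04
  1.34410963e+00  1.74888438e+00]
[[-0.168, -0.943, -0.286, 0.543], [-0.986, 0.16, 0.049, -0.006], [-0.0, 0.29, -0.957, 0.494], [0.0, 0.0, 0.0, 1.0]] 393.6018829555937
```

View pics/w1.png

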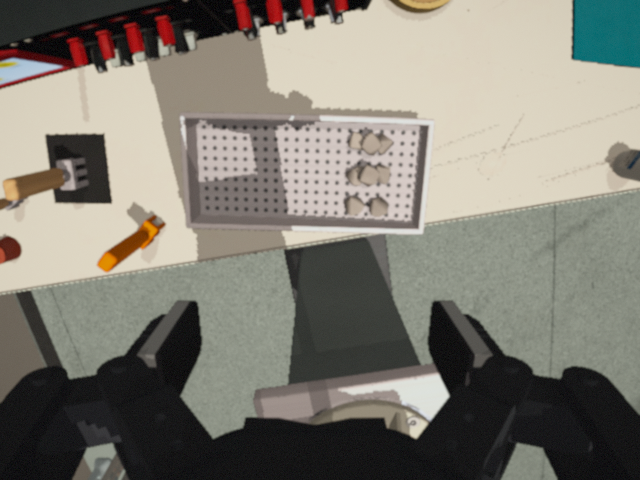

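The wrist view shows the tray rim (corners ≈ (181,117), (434,121), (423,234), (188,228)), stones at columns 345–388, the pad (47–110, 133–204) with the big wooden-handled rake on it, and the orange rake at (130,245).

```bash
python3 - <<'E'
from h import *
ci=vision.camera_info('wrist')
im=cv2.imread('pics/w1.png')
t=ray(ci,[(181,116),(434,121),(423,234),(188,228)],.048); print(t.round(4).tolist(), t.mean(0))
for i in range(4): v=t[(i+1)%4]-t[i]; print(np.linalg.norm(v[:2]),np.degrees(np.arctan2(v[1],v[0])))
p=ray(ci,[(46,135),(104,133),(110,202),(55,205)],.004); print(p.round(4).tolist(), p.mean(0))
for i in range(4): v=p[(i+1)%4]-p[i]; print(np.linalg.norm(v[:2]),np.degrees(np.arctan2(v[1],v[0])))
a=cv2.resize(im[120:220,0:130],None,fx=6,fy=6,interpolation=3)
cv2.imwrite('pics/w1c.png',a)
E
```

```text
[[0.5678, 0.1374, 0.048], [0.5152, -0.137, 0.048], [0.3869, -0.1124, 0.048], [0.4415, 0.1621, 0.048]] [0.47785086 0.01254975 0.048     ]
0.27945264772240846 -100.85881309192656
0.13057176735341808 169.11014183692103
0.2798616265374684 78.75812392760665
0.1287015592991432 -11.069595795370352
[[0.5824, 0.3309, 0.004], [0.5692, 0.2534, 0.004], [0.4833, 0.2723, 0.004], [0.4932, 0.3497, 0.004]] [0.53203351 0.301564   0.004     ]
0.07863221258187797 -99.6323746367597
0.0879241066975941 167.5634971445391
0.07805480093213191 82.73613604725554
0.09111799061948155 -11.932737857332391
```

View pics/w1c.png

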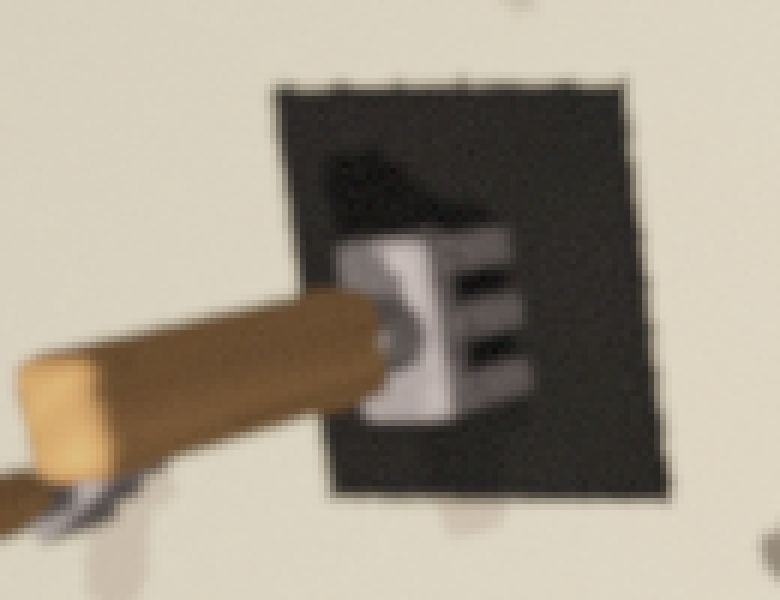

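```bash
python3 - <<'E'
from h import *
ci=vision.camera_info('wrist'); s=vision.camera_info('scene'); d=vision.camera_info('side')
q=np.array([(20,362),(95,352),(112,480),(42,482)])/6+[0,120]
t=ray(ci,q,.132); print(t.round(4).tolist(), t.mean(0))
for i in range(4): v=t[(i+1)%4]-t[i]; print(np.linalg.norm(v[:2]),np.degrees(np.arctan2(v[1],v[0])))
# teeth front tips
q=np.array([(510,262),(523,322),(533,390)])/6+[0,120]
t=ray(ci,q,.004);print(t.round(4).tolist()); v=t[2]-t[0]; print(np.degrees(np.arctan2(v[1],v[0])))
print('small',ray(s,[(222,328)],0),ray(d,np.array([(248,145)])/4.2+[230,170],0))
print('handle top side',ray(d,np.array([(281,48)])/4.2+[230,170],.132))
E
```

```text
[[0.5399, 0.303, 0.132], [0.5388, 0.2887, 0.132], [0.5181, 0.2936, 0.132], [0.5201, 0.3067, 0.132]] [0.52923187 0.29799197 0.132     ]
0.01435336234470623 -94.42023435872804
0.021308720936115695 166.63739129606918
0.013231109168112746 80.95276719183427
0.020097379556005115 -10.552479468971866
[[0.5374, 0.2901, 0.004], [0.5245, 0.2913, 0.004], [0.51, 0.2937, 0.004]]
172.32526068989043
small [[0.51146098 0.40715025 0.        ]] [[0.51722226 0.40535337 0.        ]]
handle top side [[0.53611216 0.30085017 0.132     ]]
```

Request:
step_arm --series '[[0, [0.0098, 0.049, -0.02], -0.7], [0, [0.0098, 0.049, -0.02], 0], [0, [0.0098, 0.049, -0.02], 0], [0, [0.0098, 0.049, -0.02], 0], [0, [0.0098, 0.049, -0.02], 0], [0, [0.0098, 0.049, -0.02], 0], [0, [0, 0, 0], 0], [0, [0, 0, 0], 0]]'

```text
time: 2.78
ee_pos: [0.5305, 0.2962, 0.239]
tcp_rot: [2.004, -2.418, 0.001]
ft_force: [0.2, -1.0, 0.8]
finger_gap: 0.996
```

```bash
python3 - <<'E'
from h import *
im,ci=grab('wrist','w2.png'); s=monitor.sense(); print(s['ee_pos'],s['tcp_rot'])
print(proj(ci,[(0.530,0.299,.132)]))
cv2.imwrite('pics/w2c.png',cv2.resize(im[200:480,100:540,::-1],None,fx=1.5,fy=1.5))
E
```

```text
[0.5305671  0.29606242 0.2395017 ] [ 2.00357876e+00 -2.41928006e+00  6.43081105e-04]
[[309.90873086 233.53428414]]
```

View pics/w2c.png

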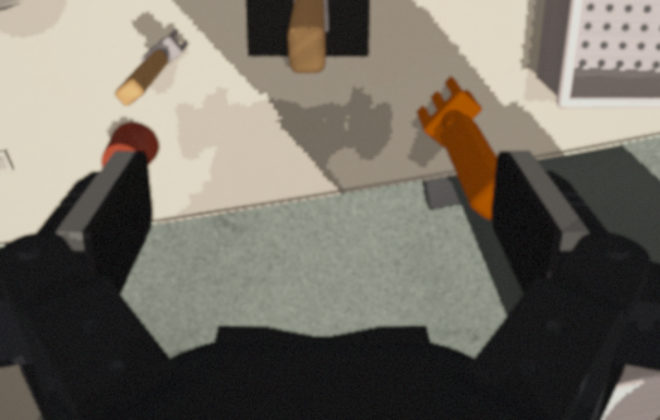

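Request:
step_arm --series '[[0, [0, 0.007, -0.05], 0], [0, [0, 0, -0.05], 0], [0, [0, 0, -0.035], 0], [0, [0, 0, -0.016], 0], [0, [0, 0, 0], 0]]'

```text
time: 3.45
ee_pos: [0.5304, 0.3037, 0.0884]
tcp_rot: [2.003, -2.419, -0.0]
ft_force: [0.2, 0.2, 0.8]
finger_gap: 0.998
```

Request:
step_arm --series '[[255, [0, 0, 0], 0], [255, [0, 0, 0], 0], [255, [0, 0, 0], 0], [255, [0, 0, 0], 0], [255, [0, 0, 0], 0], [255, [0, 0, 0], 0], [255, [0, 0, 0], 0]]'

```text
time: 4.32
ee_pos: [0.5303, 0.3043, 0.0888]
tcp_rot: [2.005, -2.418, 0.001]
ft_force: [-0.6, -2.8, 6.2]
finger_gap: 0.182
```

Request:
step_arm --series '[[255, [0, 0, 0.03], 0], [255, [0, 0, 0.06], 0], [255, [0, 0, 0.06], 0], [255, [-0.0149, -0.0412, 0], 0], [255, [-0.0149, -0.0412, 0], 0], [255, [-0.0149, -0.0412, 0], 0], [255, [-0.0149, -0.0412, 0], 0], [255, [-0.0149, -0.0412, 0], 0], [255, [0, 0, 0], 0], [255, [0, 0, 0], 0]]'

```text
time: 5.58
ee_pos: [0.4559, 0.0988, 0.2384]
tcp_rot: [-2.004, 2.419, 0.0]
ft_force: [0.1, -0.5, -3.5]
finger_gap: 0.181
```

```bash
python3 - <<'E'
from h import *
s=monitor.sense(); print(s['ee_pos'],s['tcp_rot'],s['ft_force'],s['ft_torque'])
im,ci=grab('wrist','w3.png'); print(proj(ci,[(*s['ee_pos'][:2],s['ee_pos'][2]-.085)]))
im,ci=grab('side','s3.png')
print(proj(ci,[(*s['ee_pos'][:2],s['ee_pos'][2]-.085)]))
a=cv2.resize(im[150:310,230:330,::-1],None,fx=3.7,fy=3.7)
im=cv2.imread('pics/w3.png')
cv2.imwrite('pics/c3.png',np.hstack([cv2.resize(im[:,100:540],None,fx=.93,fy=.93*592/(446.4))[:592],a][:2]) if 0 else a)
E
```

```text
[0.4559322  0.09876214 0.23836686] [-2.00393287e+00  2.41874299e+00  1.29544729e-04] [ 0.14211687 -0.45340279 -3.49453848] [0.01350499 0.0311529  0.03070334]
[[314.27593572 242.91715624]]
[[274.05133282 204.18964333]]
```

View pics/c3.png

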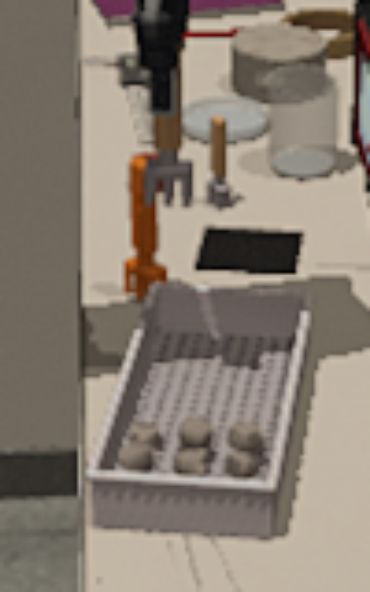

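Request:
step_arm --series '[[255, [0.003, -0.0006, -0.05], 0], [255, [0, 0, -0.05], 0], [255, [0, 0, -0.02], 0], [255, [0, 0, 0], 0], [255, [0, 0, 0], 0]]'

```text
time: 6.3
ee_pos: [0.4597, 0.0986, 0.1191]
tcp_rot: [-2.005, 2.417, -0.001]
ft_force: [0.2, 0.3, -2.8]
finger_gap: 0.178
```

Request:
step_arm --series '[[255, [0, 0, -0.0015], 0], [255, [0, 0, -0.001], 0], [255, [0, 0, -0.001], 0]]'

```text
time: 6.68
ee_pos: [0.459, 0.0981, 0.1152]
tcp_rot: [-2.005, 2.418, -0.001]
ft_force: [-0.4, 0.3, -2.1]
finger_gap: 0.181
```

Request:
step_arm --series '[[255, [0, 0, -0.001], 0], [255, [0, 0, -0.001], 0], [255, [0, 0, 0], 0]]'

```text
time: 7.05
ee_pos: [0.4587, 0.098, 0.1127]
tcp_rot: [2.005, -2.418, -0.0]
ft_force: [-0.5, 0.0, -3.2]
finger_gap: 0.176
```

```bash
python3 - <<'E'
from h import *
d=vision.camera_info('side'); T=np.array([.478,.0125]); ex=np.array([.9816,-.1908]); ey=np.array([.1908,.9816])
for z in (.010,.02,.03,.048):
    p=[(*(T+ex*x+ey*.135),z) for x in (-60,0,60) for x in [x/1000]]
    print(z,((proj(d,p)-[230,170])*4.2).round(0).tolist())
im=cv2.imread('pics/side0.png').astype(float).mean(2)
print(im[222:250,286].round().tolist())
E
```

```text
0.01 [[170.0, 287.0], [253.0, 292.0], [335.0, 297.0]]
0.02 [[170.0, 275.0], [253.0, 280.0], [336.0, 285.0]]
0.03 [[170.0, 263.0], [252.0, 268.0], [336.0, 273.0]]
0.048 [[169.0, 241.0], [252.0, 246.0], [336.0, 251.0]]
[8.0, 167.0, 187.0, 179.0, 169.0, 193.0, 160.0, 102.0, 112.0, 109.0, 111.0, 114.0, 113.0, 114.0, 115.0, 113.0, 109.0, 136.0, 145.0, 151.0, 139.0, 145.0, 125.0, 138.0, 115.0, 132.0, 128.0, 139.0]
```

Request:
step_arm --series '[[255, [0, 0, -0.003], 0], [255, [0, 0, -0.003], 0], [255, [0, 0, -0.003], 0], [255, [0, 0, 0], 0]]'

```text
time: 7.55
ee_pos: [0.4585, 0.098, 0.1034]
tcp_rot: [2.005, -2.418, -0.0]
ft_force: [-0.1, -0.5, -2.4]
finger_gap: 0.179
```

Request:
step_arm --series '[[255, [0, 0, -0.0006], 0], [255, [0, 0, -0.0006], 0], [255, [0, 0, 0], 0]]'

```text
time: 7.92
ee_pos: [0.4588, 0.098, 0.1026]
tcp_rot: [-2.005, 2.418, -0.0]
ft_force: [0.5, 0.9, -2.9]
finger_gap: 0.178
```

Request:
step_arm --series '[[255, [0, 0, -0.0006], 0], [255, [0, 0, -0.0006], 0], [255, [0, 0, 0], 0]]'

```text
time: 8.3
ee_pos: [0.4587, 0.098, 0.1013]
tcp_rot: [2.005, -2.418, -0.0]
ft_force: [-0.9, -0.3, -2.4]
finger_gap: 0.182
```

Request:
step_arm --series '[[255, [0, 0, -0.0006], 0], [255, [0, 0, -0.0006], 0], [255, [0, 0, 0], 0]]'

```text
time: 8.68
ee_pos: [0.4587, 0.098, 0.1001]
tcp_rot: [2.005, -2.418, -0.0]
ft_force: [-0.2, -0.2, -2.5]
finger_gap: 0.178
```

Request:
step_arm --series '[[255, [0, 0, -0.0006], 0], [255, [0, 0, -0.0006], 0], [255, [0, 0, 0], 0]]'

```text
time: 9.05
ee_pos: [0.4587, 0.098, 0.0989]
tcp_rot: [2.005, -2.418, -0.0]
ft_force: [0.1, -0.5, -3.1]
finger_gap: 0.183
```

Request:
step_arm --series '[[255, [0, 0, -0.0005], 0], [255, [0, 0, 0], 0]]'

```text
time: 9.3
ee_pos: [0.4588, 0.098, 0.0985]
tcp_rot: [2.005, -2.418, -0.0]
ft_force: [0.4, 0.0, -2.3]
finger_gap: 0.179
```

Request:
step_arm --series '[[255, [0, 0, -0.0006], 0], [255, [0, 0, -0.0006], 0], [255, [0, 0, 0], 0]]'

```text
time: 9.68
ee_pos: [0.4587, 0.098, 0.0972]
tcp_rot: [2.005, -2.418, -0.0]
ft_force: [-0.2, 0.8, -2.9]
finger_gap: 0.176
```

Request:
step_arm --series '[[255, [0, 0, -0.0006], 0], [255, [0, 0, 0], 0]]'

```text
time: 9.93
ee_pos: [0.4588, 0.098, 0.0966]
tcp_rot: [2.005, -2.418, -0.0]
ft_force: [0.4, -0.4, -3.3]
finger_gap: 0.177
```

Request:
step_arm --series '[[255, [0, 0, -0.0006], 0], [255, [0, 0, 0], 0]]'

```text
time: 10.18
ee_pos: [0.4589, 0.098, 0.0962]
tcp_rot: [-2.005, 2.418, -0.0]
ft_force: [-0.9, 0.2, -0.3]
finger_gap: 0.183
```

Request:
step_arm --series '[[255, [0, 0, 0.045], 0], [255, [0, 0, 0.045], 0], [255, [-0.0094, -0.0486, 0], 0], [255, [-0.0094, -0.0486, 0], 0], [255, [-0.0094, -0.0486, 0], 0], [255, [-0.0094, -0.0486, 0], 0], [255, [0, 0, 0], 0], [255, [0, 0, 0], 0]]'

```text
time: 11.18
ee_pos: [0.4211, -0.0963, 0.186]
tcp_rot: [-2.004, 2.42, 0.0]
ft_force: [0.5, -0.5, -3.8]
finger_gap: 0.182
```

```bash
python3 - <<'E'
from h import *
s=monitor.sense(); print(s['ee_pos'],s['ft_force'])
im,ci=grab('side','s4.png'); im=im[:,:,::-1]
T=np.array([.478,.0125]); ex=np.array([.9816,-.1908]); ey=np.array([.1908,.9816])
v=s['ee_pos'][:2]-T; print('tray xy',v@ex,v@ey)
p=[(*(T+ex*x*.06+ey*y*.135),.048) for x,y in ((-1,-1),(1,-1),(1,1),(-1,1))]
im=im.copy()
X,Y=230,190
a=cv2.resize(im[Y:Y+110,X:X+110],None,fx=5,fy=5,interpolation=3)
q=((proj(ci,p)-[X,Y]+.5)*5).astype(int); cv2.polylines(a,[q],True,(0,0,255),1)
q=((proj(ci,[(*s['ee_pos'][:2],.101+k) for k in (0,)])-[X,Y]+.5)*5).astype(int); cv2.circle(a,tuple(map(int,q[0])),4,(0,255,0),1)
cv2.imwrite('pics/c4.png',a)
E
```

```text
[ 0.4210912  -0.09631412  0.18603015] [ 0.48513159 -0.47233884 -3.79350344]
tray xy -0.035099945501327216 -0.11767014123660248
```

View pics/c4.png

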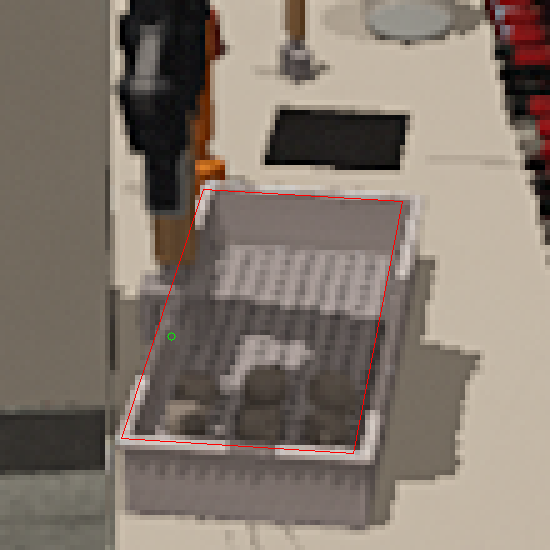

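Request:
step_arm --series '[[255, [0.002, 0, -0.04], 0], [255, [0, 0, -0.03], 0], [255, [0, 0, -0.0065], 0], [255, [0, 0, 0], 0], [255, [0, 0, 0], 0]]'

```text
time: 11.85
ee_pos: [0.4241, -0.0963, 0.1106]
tcp_rot: [-2.005, 2.417, -0.002]
ft_force: [-0.5, 0.4, -2.5]
finger_gap: 0.178
```

Request:
step_arm --series '[[255, [0, 0, -0.0006], 0], [255, [0, 0, -0.0006], 0], [255, [0, 0, 0], 0]]'

```text
time: 12.22
ee_pos: [0.4233, -0.0965, 0.1086]
tcp_rot: [-2.005, 2.418, -0.0]
ft_force: [0.2, -0.0, -2.4]
finger_gap: 0.177
```

Request:
step_arm --series '[[255, [0, 0, -0.0006], 0], [255, [0, 0, 0], 0]]'

```text
time: 12.48
ee_pos: [0.4233, -0.0964, 0.1079]
tcp_rot: [-2.005, 2.418, -0.0]
ft_force: [-0.2, -0.1, 0.4]
finger_gap: 0.179
```

Request:
step_arm --series '[[255, [0.0011, 0.0059, -0.0003], 0], [255, [0.0011, 0.0059, -0.0004], 0], [255, [0.0011, 0.0059, -0.0003], 0], [255, [0.0011, 0.0059, -0.0004], 0], [255, [0.0011, 0.0059, -0.0003], 0]]'

```text
time: 13.1
ee_pos: [0.4288, -0.0664, 0.1061]
tcp_rot: [2.005, -2.418, 0.0]
ft_force: [-0.6, -2.3, -0.1]
finger_gap: 0.18
```

Request:
step_arm --series '[[255, [0.0015, 0.0079, -0.0005], 0], [255, [0.0015, 0.0079, -0.0004], 0], [255, [0.0015, 0.0079, -0.0005], 0], [255, [0.0015, 0.0079, -0.0005], 0], [255, [0.0015, 0.0079, -0.0004], 0], [255, [0.0015, 0.0079, -0.0005], 0]]'

```text
time: 13.85
ee_pos: [0.4377, -0.0189, 0.1032]
tcp_rot: [2.005, -2.418, -0.0]
ft_force: [-0.8, -2.4, 1.0]
finger_gap: 0.182
```

Request:
step_arm --series '[[255, [0.0015, 0.0079, -0.0005], 0], [255, [0.0015, 0.0079, -0.0004], 0], [255, [0.0015, 0.0079, -0.0005], 0], [255, [0.0015, 0.0079, -0.0004], 0], [255, [0.0015, 0.0079, -0.0005], 0]]'

```text
time: 14.48
ee_pos: [0.4452, 0.0206, 0.1009]
tcp_rot: [2.005, -2.418, -0.0]
ft_force: [-0.4, -1.0, -1.1]
finger_gap: 0.178
```

Request:
step_arm --series '[[255, [0.0015, 0.0079, -0.0005], 0], [255, [0.0015, 0.0079, -0.0005], 0], [255, [0.0015, 0.0079, -0.0005], 0], [255, [0.0015, 0.0079, -0.0005], 0], [255, [0.0015, 0.0079, -0.0005], 0], [255, [0, 0, 0], 0]]'

```text
time: 15.22
ee_pos: [0.4529, 0.0604, 0.0985]
tcp_rot: [-2.005, 2.418, 0.001]
ft_force: [-0.4, 1.7, -0.3]
finger_gap: 0.179
```

```bash
python3 - <<'E'
from h import *
s=monitor.sense(); print(s['ee_pos'],s['ft_force'])
im,ci=grab('side','s5.png'); im2,_=grab('scene','sc5.png')
a=cv2.resize(im[190:300,230:330,::-1],None,fx=5,fy=5,interpolation=3)
b=cv2.resize(im2[235:310,285:395,::-1],None,fx=2.7,fy=2.7,interpolation=3)
o=np.zeros((550,797,3),np.uint8); o[:550,:500]=a; o[:b.shape[0],500:500+b.shape[1]]=b[:,:297]
cv2.imwrite('pics/c5.png',o)
E
```

```text
[0.45287736 0.06038553 0.09846831] [-0.44822953  1.71360044 -0.34669151]
```

View pics/c5.png

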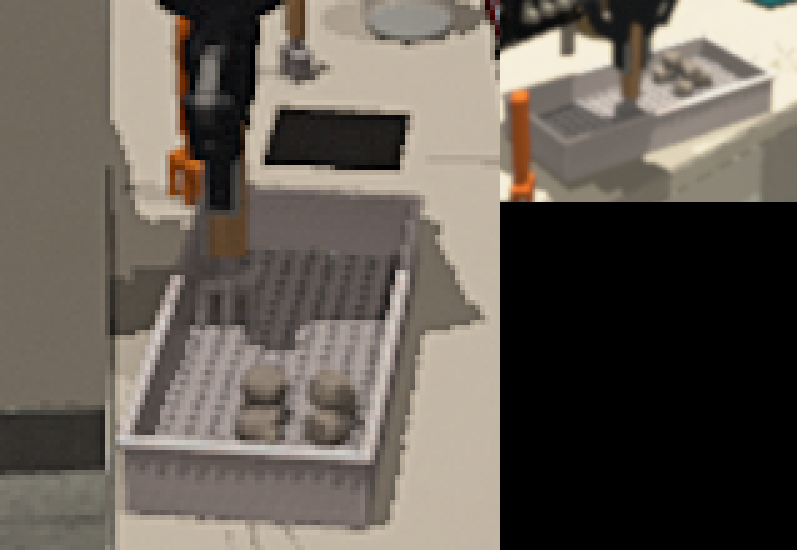

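Request:
step_arm --series '[[255, [0, 0, 0.045], 0], [255, [0, 0, 0.045], 0], [255, [0.0014, -0.0395, 0], 0], [255, [0.0014, -0.0395, 0], 0], [255, [0.0014, -0.0395, 0], 0], [255, [0.0014, -0.0395, 0], 0], [255, [0, 0, 0], 0], [255, [0, 0, -0.03], 0], [255, [0, 0, -0.0315], 0], [255, [0, 0, 0], 0]]'

```text
time: 16.58
ee_pos: [0.4561, -0.0976, 0.1252]
tcp_rot: [2.003, -2.416, -0.007]
ft_force: [-0.6, 0.0, -1.7]
finger_gap: 0.179
```

Request:
step_arm --series '[[255, [0.0011, 0.0059, -0.0003], 0], [255, [0.0011, 0.0059, -0.0004], 0], [255, [0.0011, 0.0059, -0.0003], 0], [255, [0.0011, 0.0059, -0.0004], 0], [255, [0.0011, 0.0059, -0.0003], 0]]'

```text
time: 17.2
ee_pos: [0.464, -0.0685, 0.1254]
tcp_rot: [-2.005, 2.418, -0.0]
ft_force: [-0.2, -1.0, -2.8]
finger_gap: 0.175
```

Request:
step_arm --series '[[255, [0.0011, 0.0059, -0.0003], 0], [255, [0.0011, 0.0059, -0.0004], 0], [255, [0.0011, 0.0059, -0.0003], 0], [255, [0.0011, 0.0059, -0.0004], 0], [255, [0.0011, 0.0059, -0.0003], 0], [255, [0.0011, 0.0059, -0.0004], 0], [255, [0.0011, 0.0059, -0.0003], 0], [255, [0, 0, 0], 0]]'

```text
time: 18.2
ee_pos: [0.4716, -0.0273, 0.1229]
tcp_rot: [-2.006, 2.418, 0.0]
ft_force: [-0.2, 0.6, -3.1]
finger_gap: 0.18
```

```bash
python3 - <<'E'
from h import *
s=monitor.sense(); print(s['ee_pos'],s['ft_force'])
im,ci=grab('side','s6.png'); im2,_=grab('scene','sc6.png')
a=cv2.resize(im[190:300,230:330,::-1],None,fx=5,fy=5,interpolation=3)
b=cv2.resize(im2[235:310,285:395,::-1],None,fx=2.7,fy=2.7,interpolation=3)
o=np.zeros((550,797,3),np.uint8); o[:550,:500]=a; o[:b.shape[0],500:500+b.shape[1]]=b[:,:297]
cv2.imwrite('pics/c6.png',o)
E
```

```text
[ 0.47155945 -0.02726458  0.12286784] [-0.18651492  0.55955641 -3.11184187]
```

View pics/c6.png

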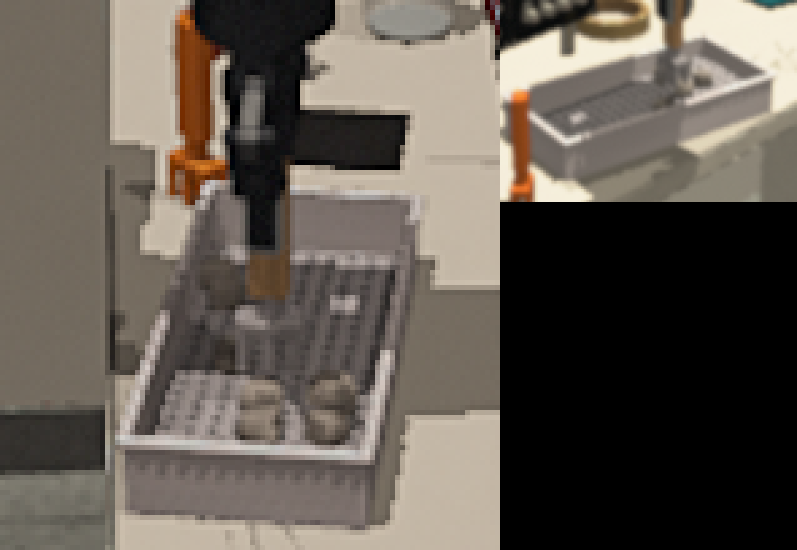

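Request:
step_arm --series '[[255, [0, 0, 0.033], 0], [255, [0, 0, 0.0327], 0], [255, [0.0074, -0.0257, 0], 0], [255, [0.0074, -0.0257, 0], 0], [255, [0.0074, -0.0257, 0], 0], [255, [0, 0, 0], 0], [255, [0, 0, -0.03], 0], [255, [0, 0, -0.0316], 0], [255, [0, 0, 0], 0], [255, [0, 0, 0], 0]]'

```text
time: 19.55
ee_pos: [0.4941, -0.1046, 0.1278]
tcp_rot: [-2.005, 2.418, -0.001]
ft_force: [0.2, -0.5, -2.1]
finger_gap: 0.176
```

Request:
step_arm --series '[[255, [0.0011, 0.0059, -0.0003], 0], [255, [0.0011, 0.0059, -0.0004], 0], [255, [0.0011, 0.0059, -0.0003], 0], [255, [0.0011, 0.0059, -0.0004], 0], [255, [0.0011, 0.0059, -0.0003], 0]]'

```text
time: 20.18
ee_pos: [0.4992, -0.0748, 0.1253]
tcp_rot: [2.005, -2.418, -0.0]
ft_force: [0.3, -0.3, -3.0]
finger_gap: 0.176
```

Request:
step_arm --series '[[255, [0.0011, 0.0059, -0.0003], 0], [255, [0.0011, 0.0059, -0.0004], 0], [255, [0.0011, 0.0059, -0.0003], 0], [255, [0.0011, 0.0059, -0.0004], 0], [255, [0.0011, 0.0059, -0.0003], 0], [255, [0.0011, 0.0059, -0.0004], 0], [255, [0.0011, 0.0059, -0.0003], 0], [255, [0, 0, 0], 0]]'

```text
time: 21.18
ee_pos: [0.5074, -0.0337, 0.1232]
tcp_rot: [-2.006, 2.417, -0.001]
ft_force: [0.8, -0.6, 4.3]
finger_gap: 0.177
```

Request:
step_arm --series '[[255, [0, 0, 0.03], 0], [255, [0, 0, 0.055], 0], [255, [-0.015, 0.015, 0.055], 0], [255, [-0.02, 0.015, 0.05], 0], [255, [-0.015, 0.008, 0.04], 0], [255, [0, 0, 0], 0], [255, [0, 0, 0], 0]]'

```text
time: 22.05
ee_pos: [0.4562, 0.0038, 0.3513]
tcp_rot: [2.004, -2.417, -0.002]
ft_force: [-1.0, 0.2, -3.4]
finger_gap: 0.179
```

```bash
python3 - <<'E'
from h import *
s=monitor.sense(); print(s['ee_pos'],s['ft_force'])
im,ci=grab('wrist','w7.png')
T=np.array([.478,.0125]); ex=np.array([.9816,-.1908]); ey=np.array([.1908,.9816])
o=im[:,:,::-1].copy(); X,Y=160,90
a=cv2.resize(o[Y:Y+170,X:X+300],None,fx=2.6,fy=2.6,interpolation=3)
for z,yy,c in ((.048,135,(0,0,255)),(.017,45,(0,255,0))):
    q=proj(ci,[(*(T+ex*x*.06+ey*y*yy/1000),z) for x,y in ((-1,-1),(1,-1),(1,1),(-1,1))])
    cv2.polylines(a,[((q-[X,Y]+.5)*2.6).astype(int)],True,c,1)
cv2.imwrite('pics/w7c.png',a)
E
```

```text
[0.45622375 0.00384971 0.35133706] [-0.9507485   0.20317492 -3.37011042]
```

View pics/w7c.png

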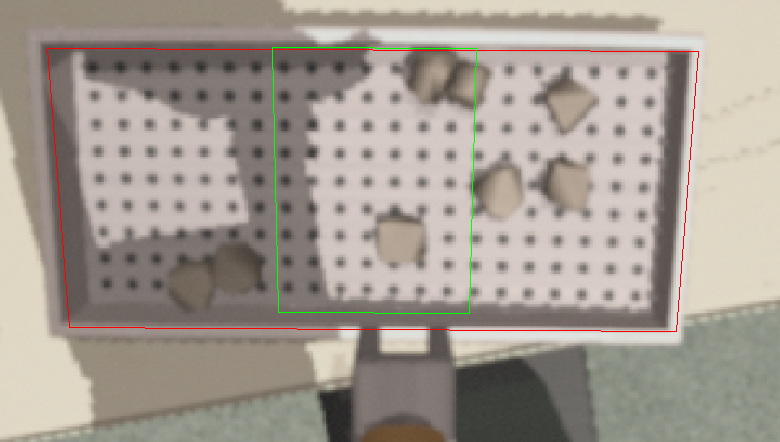

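```bash
python3 - <<'E'
from h import *
ci=vision.camera_info('wrist')
T=np.array([.479,.0125]); ex=np.array([.9816,-.1908]); ey=np.array([.1908,.9816])
def tr(n,p,z):
    q=ray(ci,[(p[0]/2.6-.5+160,p[1]/2.6-.5+90)],z)[0][:2]-T; print(n,(q@ex*1000).round(1),(q@ey*1000).round(1))
for n,p,z in (('s8',(433,75),.033),('s8 r edge',(450,75),.035),('s8 l edge',(406,72),.025),('low',(468,82),.033),('low redge',(490,82),.03),('a',(570,105),.035),('a ledge',(545,105),.03),('b',(568,185),.035),('c',(500,190),.033),('7',(400,240),.03),('f1',(236,265),.026),('f2',(192,285),.024)): tr(n,p,z)
im=cv2.imread('pics/w7.png'); a=cv2.resize(im[100:145,300:400],None,fx=7,fy=7,interpolation=3); cv2.imwrite('pics/w7d.png',a)
E
```

```text
s8 47.4 -25.8
s8 r edge 47.5 -33.0
s8 l edge 48.5 -14.3
low 44.6 -40.9
low redge 44.7 -50.5
a 35.6 -84.8
a ledge 35.3 -74.7
b 1.3 -85.6
c -1.4 -56.0
7 -24.4 -12.2
f1 -37.0 62.6
f2 -46.8 83.6
```

View pics/w7d.png

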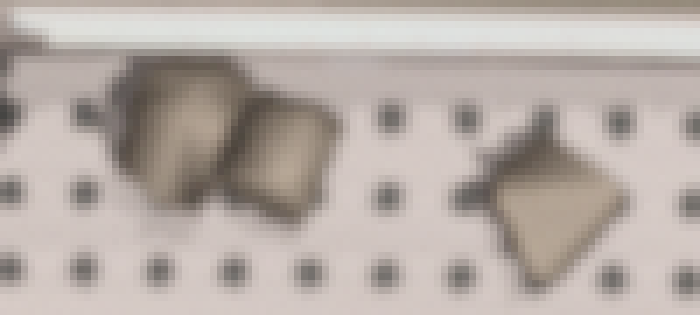

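Request:
step_arm --series '[[255, [0.025, -0.0258, -0.04], 0], [255, [0.0248, -0.0258, -0.04], 0], [255, [0, 0, -0.05], 0], [255, [0, 0, -0.05], 0], [255, [0, 0, -0.04], 0], [255, [0, 0, -0.005], 0], [255, [0, 0, 0], 0], [255, [0, 0, 0], 0]]'

```text
time: 23.1
ee_pos: [0.5078, -0.0477, 0.1292]
tcp_rot: [-2.004, 2.417, -0.003]
ft_force: [-0.5, -0.3, -1.6]
finger_gap: 0.182
```

Request:
step_arm --series '[[255, [0, 0, -0.0008], 0], [255, [0, 0, -0.0008], 0], [255, [0, 0, 0], 0]]'

```text
time: 23.48
ee_pos: [0.5068, -0.0476, 0.1266]
tcp_rot: [-2.005, 2.418, -0.001]
ft_force: [0.1, 0.6, -3.3]
finger_gap: 0.173
```

Request:
step_arm --series '[[255, [0, 0, -0.0007], 0], [255, [0, 0, -0.0007], 0], [255, [0, 0, 0], 0]]'

```text
time: 23.85
ee_pos: [0.5066, -0.0476, 0.1248]
tcp_rot: [2.005, -2.418, -0.0]
ft_force: [-0.3, 0.3, -2.4]
finger_gap: 0.178
```

Request:
step_arm --series '[[255, [0, 0, -0.0012], 0], [255, [0, 0, -0.0012], 0], [255, [0, 0, -0.0008], 0], [255, [0, 0, 0], 0]]'

```text
time: 24.35
ee_pos: [0.507, -0.0477, 0.1223]
tcp_rot: [-2.005, 2.418, -0.001]
ft_force: [-1.2, -0.9, 7.0]
finger_gap: 0.179
```

Request:
step_arm --series '[[255, [0, 0, -0.0007], 0], [255, [0, 0, 0], 0]]'

```text
time: 24.6
ee_pos: [0.5071, -0.0478, 0.1218]
tcp_rot: [-2.005, 2.418, -0.001]
ft_force: [-3.4, -1.0, 9.2]
finger_gap: 0.179
```

Request:
step_arm --series '[[255, [0, 0, -0.0007], 0], [255, [0, 0, 0], 0]]'

```text
time: 24.85
ee_pos: [0.5072, -0.0478, 0.1214]
tcp_rot: [-2.005, 2.418, -0.001]
ft_force: [-3.5, -2.1, 12.3]
finger_gap: 0.182
```

Request:
step_arm --series '[[255, [0, 0, 0.0008], 0], [255, [-0.0006, -0.0029, 0.0002], 0], [255, [-0.0006, -0.0029, 0.0002], 0]]'

```text
time: 25.22
ee_pos: [0.5052, -0.0533, 0.1218]
tcp_rot: [2.005, -2.418, -0.001]
ft_force: [-2.6, -0.4, 3.4]
finger_gap: 0.181
```

Request:
step_arm --series '[[255, [-0.0006, -0.0029, 0.0002], 0], [255, [-0.0006, -0.0029, 0.0002], 0], [255, [-0.0006, -0.0029, 0.0002], 0]]'

```text
time: 25.6
ee_pos: [0.5038, -0.0622, 0.1218]
tcp_rot: [-2.005, 2.418, -0.0]
ft_force: [0.4, 0.6, -3.9]
finger_gap: 0.182
```

Request:
step_arm --series '[[255, [0, 0, 0.05], 0], [255, [0, 0, 0.055], 0], [255, [-0.016, 0.022, 0.045], 0], [255, [-0.016, 0.022, 0.04], 0], [255, [-0.0156, 0.022, 0.039], 0], [255, [0, 0, 0], 0], [255, [0, 0, 0], 0]]'

```text
time: 26.48
ee_pos: [0.456, 0.0037, 0.3502]
tcp_rot: [2.005, -2.418, -0.0]
ft_force: [-0.3, -0.2, -3.6]
finger_gap: 0.181
```

```bash
cat > seg.py <<'E'
from h import *
import sys
T=np.array([.479,.0125]); ex=np.array([.9816,-.1908]); ey=np.array([.1908,.9816])
def topdown(im,ci,s=4):  # rectified top view, plane bed+12mm; px = s per mm; col=y(-135..135), row=x(60..-60)
    yy,xx=np.meshgrid(np.arange(-135,135,1/s),np.arange(62,-62,-1/s))
    z=.020-.059*(yy/1000+.073)+.012
    W=np.stack([T[0]+ex[0]*xx/1000+ey[0]*yy/1000,T[1]+ex[1]*xx/1000+ey[1]*yy/1000,z],-1)
    m=proj(ci,W.reshape(-1,3)).reshape(*xx.shape,2).astype(np.float32)
    return cv2.remap(im,m[...,0],m[...,1],cv2.INTER_CUBIC)
def seg(im,s=4):
    f=im.astype(float); sat=(f[...,0]-f[...,2])/(f.sum(2)/3+10)
    m=((sat>.14)*255).astype(np.uint8)
    m=cv2.morphologyEx(m,cv2.MORPH_OPEN,np.ones((9,9)))
    return sat,m
def report(im,ci):
    t=topdown(im,ci); sat,m=seg(t)
    for c in cv2.findContours(m,cv2.RETR_EXTERNAL,cv2.CHAIN_APPROX_SIMPLE)[0]:
        a=cv2.contourArea(c)/16
        if a<80: continue
        M=cv2.moments(c); x,y,w,h=cv2.boundingRect(c)
        print('x %.0f y %.0f area %.0f  yrange %.0f..%.0f xrange %.0f..%.0f'%(62-M['m01']/M['m00']/4,M['m10']/M['m00']/4-135,a,x/4-135,(x+w)/4-135,62-(y+h)/4,62-y/4))
    return t,sat,m
E
python3 - <<'E'
from seg import *
ci=vision.camera_info('wrist')
s=monitor.sense(); print(s['time'],s['ee_pos'])
im7=cv2.imread('pics/w7.png')[:,:,::-1]
t,sat,m=report(im7,ci); 
for r,c in ((440,100),): pass
print('old sat low stone, bed', np.percentile(sat,[5,25,50,75,90,95,99]).round(3))
im,ci=grab('wrist','w8.png'); print('NEW'); t,sat,m=report(im,ci); np.save('t8.npy',t)
E
```

```text
26.475 [0.45595139 0.00368545 0.35018007]
x -42 y 73 area 854  yrange 51..96 xrange -59..-26
x -24 y -13 area 389  yrange -23..-2 xrange -35..-13
x -1 y -56 area 344  yrange -66..-44 xrange -13..10
x 2 y -86 area 330  yrange -95..-76 xrange -9..12
x 37 y -84 area 292  yrange -96..-74 xrange 25..47
x 47 y -32 area 597  yrange -50..-16 xrange 34..59
old sat low stone, bed [0.072 0.078 0.085 0.099 0.131 0.183 0.203]
NEW
x -43 y 74 area 857  yrange 52..96 xrange -60..-27
x -24 y -12 area 394  yrange -23..-2 xrange -35..-14
x -2 y -56 area 348  yrange -66..-44 xrange -14..9
x 2 y -86 area 333  yrange -95..-76 xrange -10..12
x 37 y -85 area 292  yrange -96..-74 xrange 25..47
x 47 y -31 area 614  yrange -50..-14 xrange 34..59
```

Request:
step_arm --series '[[255, [0.0252, -0.0248, -0.04], 0], [255, [0.0252, -0.0247, -0.04], 0], [255, [0, 0, -0.05], 0], [255, [0, 0, -0.05], 0], [255, [0, 0, -0.04], 0], [255, [0, 0, -0.0055], 0], [255, [0, 0, 0], 0], [255, [0, 0, 0], 0]]'

```text
time: 27.52
ee_pos: [0.5074, -0.0458, 0.1269]
tcp_rot: [-2.004, 2.418, -0.002]
ft_force: [1.2, 0.6, -2.9]
finger_gap: 0.182
```

Request:
step_arm --series '[[255, [0.0005, 0.0027, -0.0002], 0], [255, [0.001, 0.0054, -0.0003], 0], [255, [0.001, 0.0054, -0.0003], 0]]'

```text
time: 27.9
ee_pos: [0.5092, -0.0316, 0.1251]
tcp_rot: [-2.005, 2.418, -0.001]
ft_force: [-0.3, 0.5, -2.2]
finger_gap: 0.177
```

Request:
step_arm --series '[[255, [0.001, 0.0054, -0.0003], 0], [255, [0.001, 0.0054, -0.0003], 0]]'

```text
time: 28.15
ee_pos: [0.5111, -0.0209, 0.1243]
tcp_rot: [2.006, -2.418, 0.0]
ft_force: [0.4, -1.0, 0.6]
finger_gap: 0.179
```

Request:
step_arm --series '[[255, [0, 0, -0.001], 0], [255, [0, 0, -0.001], 0], [255, [0, 0, 0], 0]]'

```text
time: 28.52
ee_pos: [0.5115, -0.0215, 0.1227]
tcp_rot: [-2.005, 2.418, -0.001]
ft_force: [-0.7, -0.6, 6.6]
finger_gap: 0.183
```

Request:
step_arm --series '[[255, [0.0006, 0.0029, -0.001], 0], [255, [0.0006, 0.0029, -0.0005], 0], [255, [0.0006, 0.0029, -0.0002], 0]]'

```text
time: 28.9
ee_pos: [0.514, -0.013, 0.1211]
tcp_rot: [-2.004, 2.417, -0.003]
ft_force: [2.0, -2.5, 5.8]
finger_gap: 0.178
```

Request:
step_arm --series '[[255, [0.0008, 0.0039, -0.0006], 0], [255, [0.0008, 0.0039, -0.0006], 0], [255, [0.0008, 0.0039, -0.0004], 0]]'

```text
time: 29.28
ee_pos: [0.5164, -0.0006, 0.1194]
tcp_rot: [-2.003, 2.417, -0.002]
ft_force: [-0.2, -0.5, -1.9]
finger_gap: 0.181
```

Request:
step_arm --series '[[255, [0, 0, 0.05], 0], [255, [0, 0, 0.06], 0], [255, [-0.03, 0.0025, 0.06], 0], [255, [-0.03, 0.0025, 0.061], 0], [255, [0, 0, 0], 0], [255, [0, 0, 0], 0]]'

```text
time: 30.02
ee_pos: [0.459, 0.0039, 0.3397]
tcp_rot: [2.005, -2.418, -0.002]
ft_force: [0.2, -0.7, -4.1]
finger_gap: 0.18
```

```bash
python3 - <<'E'
from seg import *
im,ci=grab('wrist','w9.png'); s=monitor.sense(); print(s['time'],s['ee_pos']); t,sat,m=report(im,ci); np.save('t9.npy',t)
# profile along y of brightness at the pair
for x in (50,45,40):
    r=int((62-x)*4); print(x,[int(v) for v in t[r-4:r+4,(135-56)*4:(135+10)*4].mean((0,2))[::8]])
E
```

```text
30.075 [0.45890165 0.00381083 0.33903707]
x -43 y 74 area 856  yrange 52..96 xrange -59..-27
x -24 y -12 area 391  yrange -23..-2 xrange -35..-14
x -2 y -56 area 349  yrange -66..-44 xrange -14..9
x 2 y -86 area 333  yrange -95..-75 xrange -10..12
x 37 y -85 area 296  yrange -96..-75 xrange 25..47
x 44 y -41 area 242  yrange -50..-32 xrange 34..53
x 50 y -12 area 379  yrange -23..-1 xrange 38..60
50 [162, 199, 184, 139, 112, 120, 132, 124, 113, 100, 78, 54, 82, 156, 196, 192, 152, 155, 171, 169, 169, 168, 168, 168, 168, 156, 127, 87, 74, 53, 74, 109, 114]
45 [202, 202, 198, 156, 122, 136, 151, 155, 146, 129, 107, 86, 107, 131, 187, 202, 202, 185, 160, 166, 164, 163, 162, 163, 163, 151, 121, 81, 118, 158, 144, 143, 131]
40 [185, 201, 202, 194, 143, 115, 139, 155, 156, 138, 120, 98, 123, 181, 198, 199, 176, 147, 151, 167, 170, 163, 155, 155, 155, 150, 148, 164, 170, 146, 166, 195, 199]
```

Request:
step_arm --series '[[255, [0.0119, 0.0497, -0.02], 0], [255, [0.0119, 0.0497, -0.02], 0], [255, [0.0119, 0.0497, -0.02], 0], [255, [0.0119, 0.0497, -0.02], 0], [255, [0.0119, 0.0497, -0.02], 0], [255, [0.0119, 0.0497, -0.02], 0], [255, [0, 0, 0], 0], [255, [0, 0, -0.05], 0], [255, [0, 0, -0.05], 0], [255, [0, 0, 0], 0]]'

```text
time: 31.32
ee_pos: [0.5276, 0.2994, 0.1158]
tcp_rot: [1.998, -2.411, -0.003]
ft_force: [-0.5, -0.1, -2.6]
finger_gap: 0.179
```

Request:
step_arm --series '[[255, [0, 0, -0.015], 0], [255, [0, 0, -0.008], 0], [255, [0, 0, -0.002], 0], [255, [0, 0, 0], 0], [255, [0, 0, 0], 0]]'

```text
time: 31.95
ee_pos: [0.5314, 0.3022, 0.0965]
tcp_rot: [-2.004, 2.418, -0.0]
ft_force: [-0.4, 1.0, -2.5]
finger_gap: 0.183
```

Request:
step_arm --series '[[255, [0, 0, -0.001], 0], [255, [0, 0, -0.001], 0], [255, [0, 0, 0], 0]]'

```text
time: 32.33
ee_pos: [0.531, 0.3019, 0.0937]
tcp_rot: [2.005, -2.418, -0.0]
ft_force: [-0.0, -0.6, -3.1]
finger_gap: 0.179
```

Request:
step_arm --series '[[255, [0, 0, -0.0015], 0], [255, [0, 0, -0.0015], 0], [255, [0, 0, -0.001], 0], [255, [0, 0, 0], 0]]'

```text
time: 32.83
ee_pos: [0.531, 0.3019, 0.0897]
tcp_rot: [2.005, -2.418, -0.0]
ft_force: [-0.9, 0.4, -3.1]
finger_gap: 0.178
```

Request:
step_arm --series '[[255, [0, 0, -0.0006], 0], [255, [0, 0, 0], 0]]'

```text
time: 33.08
ee_pos: [0.5311, 0.302, 0.0892]
tcp_rot: [2.005, -2.418, 0.0]
ft_force: [-0.2, 0.6, -2.9]
finger_gap: 0.185
```

Request:
step_arm --series '[[255, [0, 0, -0.0006], 0], [255, [0, 0, 0], 0]]'

```text
time: 33.33
ee_pos: [0.5312, 0.302, 0.0889]
tcp_rot: [-2.005, 2.418, -0.0]
ft_force: [-1.1, -0.5, 1.7]
finger_gap: 0.183
```

Request:
step_arm --series '[[255, [0, 0, -0.0006], 0], [255, [0, 0, 0], 0]]'

```text
time: 33.58
ee_pos: [0.5313, 0.3021, 0.0889]
tcp_rot: [-2.005, 2.418, -0.0]
ft_force: [-2.8, -2.0, 8.2]
finger_gap: 0.179
```

Request:
step_arm --series '[[255, [0, 0, 0.0006], 0], [200, [0, 0, 0], 0], [150, [0, 0, 0], 0], [100, [0, 0, 0], 0], [50, [0, 0, 0], 0], [0, [0, 0, 0], 0], [0, [0, 0, 0], 0], [0, [0, 0, 0], 0]]'

```text
time: 34.58
ee_pos: [0.5311, 0.3019, 0.0886]
tcp_rot: [-2.005, 2.418, 0.0]
ft_force: [0.6, 0.8, 0.2]
finger_gap: 1.005
```

Request:
step_arm --series '[[0, [0, 0, 0.01], 0], [0, [0, 0, 0.04], 0], [0, [0, 0, 0.06], 0], [0, [-0.0119, -0.0497, 0.03], 0], [0, [-0.0119, -0.0497, 0.03], 0], [0, [-0.0119, -0.0497, 0.03], 0], [0, [-0.0119, -0.0497, 0.03], 0], [0, [-0.0119, -0.0497, 0.03], 0], [0, [-0.0119, -0.0497, 0.03], 0], [0, [0, 0, 0], 0]]'

```text
time: 35.83
ee_pos: [0.4599, 0.0012, 0.3819]
tcp_rot: [-1.998, 2.419, -0.006]
ft_force: [-0.3, 0.8, -0.4]
finger_gap: 1.007
```

```bash
python3 - <<'E'
from seg import *
im,ci=grab('wrist','w10.png'); s=monitor.sense(); print(s['time'],s['ee_pos'],s['finger_gap']); report(im,ci)
# wooden handle in side and scene: before vs now
for n in ('scene','side'):
    i,c=grab(n,n+'10.png'); o=cv2.imread('pics/%s0.png'%n)[:,:,::-1]
    for k,j in (('start',o),('now',i)):
        for nm,z in (('handle top',.132),('mid',.09)):
            p=proj(c,[(.531,.302,z)])[0]
            x,y=p.astype(int); R=j[y-2:y+3,x-12:x+13].astype(int); w=(R[...,0]-R[...,2]>35)
            print(n,k,nm,p.round(1),'wood cols',(np.where(w)[1].mean()+x-12).round(1) if w.any() else None,int(w.sum()))
    d=np.abs(i.astype(int)-o).sum(2)>90
    x,y=proj(c,[(.531,.302,.06)])[0].astype(int); print('diff px around rake',d[y-25:y+25,x-25:x+25].sum())
E
```

```text
35.875 [0.45974907 0.00265634 0.38025239] 1.0015377228357616
x -43 y 74 area 853  yrange 52..96 xrange -60..-27
x -24 y -12 area 388  yrange -23..-2 xrange -36..-14
x -2 y -56 area 343  yrange -66..-44 xrange -13..9
x 2 y -86 area 330  yrange -95..-76 xrange -10..12
x 37 y -85 area 292  yrange -96..-75 xrange 25..47
x 44 y -41 area 239  yrange -50..-32 xrange 34..53
x 50 y -12 area 370  yrange -24..-1 xrange 38..60
scene start handle top [247.4 265.6] wood cols 245.8 60
scene start mid [248.4 279.9] wood cols 247.8 53
scene now handle top [247.4 265.6] wood cols 245.9 62
scene now mid [248.4 279.9] wood cols 249.4 55
diff px around rake 157
side start handle top [295.3 181.3] wood cols 293.4 31
side start mid [295.3 193.4] wood cols 293.3 55
side now handle top [295.3 181.3] wood cols 293.6 29
side now mid [295.3 193.4] wood cols 293.3 50
diff px around rake 2
```

```bash
python3 -c "
from station import bot; print(bot.sign_off())"
```

```text
the job is handed in; nothing more can be done
None
```

The chunks are spread along the tray, the rake is back upright on its pad, and the job was handed in after about 36 s; no verdict was reported.

**What I did**
- I felt the bed at both ends; it slopes about -0.059 rad along y.
- I drew the left column of two chunks to the far third, with the teeth pressing about 2–4 N on the bed.
- I then skimmed the two upper chunks into the middle third. One of them ended up leaning on a lower chunk. A first try at drawing the lower chunk back failed. A second skim, with light pressure on its top, separated them; they are now about 29 mm apart.

**Last checks, from the wrist and fixed cameras**

| Third | Chunk middles |
|---|---|
| Near | 3, at y about -85, -86 and -56 mm |
| Middle | 3, at y about -41, -12 and -12 mm |
| Far | 2, at y about 63 and 84 mm |

- No pair of middles is closer than about 23 mm.
- The rake's handle shows at the same place as at the start within about 2 pixels, and the gripper is open and clear.
- The two far chunks showed as one blob in the colour mask. Their separate positions come from an earlier picture, and the blob has not changed since.

**What I could not confirm**
- The chunk at y about -41 mm looks smaller and darker than the others, so it may rest tilted or on edge.
- I read contact forces on the tool only every few rows. The highest was about 15 N, while the teeth were pressing on a chunk. I noticed no sign of the bed or walls taking more than 20 N.
- I did not check the positions of the bottle, tape or bung at the end; the arm and rake kept clear of them.

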